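Present the spice ball in its carrying dish

ROBOT

A 6-joint arm with a two-finger parallel gripper is mounted at the origin on the work surface. World frame = base frame: x ahead of the robot, y to its left, z up, the work surface at z = 0. Lengths are in m, angles in degrees, forces in N, time in s.
With the tool pointing down it reaches from about 0.25 to 0.725 m from the base axis. Payload 9.7 kg.
Tool frame: the origin (TCP) lies midway between the tips of the shut fingers; the grasp point (between the pads) lies 19 mm behind it (grip_point_offset is the distance from the TCP to the grasp point, in m); y points along the fingers, z is the direction in which the jaws open and shut, and the axes are right-handed (so a half turn about y gives the same grasp; the last joint's range is limited). The gripper opens to 85 mm and grips with 20 to 120 N. Pads are 22 mm wide; open, the fingers measure 114 mm over their backs; the gripper's body (76 mm by 85 mm) begins 54 mm behind the grasp point. The pads swing forward as they close: fully open they stand 13 mm farther back than shut.
Start: joints at [74.943, 4.979, 10.078, 95.1, 0, 90], TCP at [0.143, 0.531, 0.231] pointing down, gripper open.
Joint ranges: [-179.16, 179.16], [-48.56, 103.87], [-65.8, 70.77], [-126.05, 130.52], [-82.76, 87.17], [-180, 180]. Speed limits (degrees/s): [127.2, 127.2, 147.25, 180, 180, 180].

INTERFACE

Orientations are given as [roll, pitch, yaw] about the fixed x, y, z axes, in that order (R = Rz(yaw) Ry(pitch) Rx(roll)).
In Python, from workcell import get_obs, camera, job_done, grip_point_offset gives the robot as it stands.
- The arm moves only by the tool move_arm, never from a script. Its argument "deltas" is a list that holds one entry, the list of rows, each a list of 4 numbers: the shift along the tool's x, y, z in m, then the turn about the tool's y in degrees. A call has 1 to 5 rows; each row is the pose to reach, as a shift and turn from the pose commanded when the call began, along the tool's axes at that moment; what a row does not reach only later rows make up. A row lasts 1/10 s, in which the tool goes at most 50 mm and 8.59 degrees, less where a joint would pass 70% of its speed; a pose out of reach is approached as far as the arm can. A call with a gripper value outside its range is refused whole. "claw" is the finger opening in m, from 0 to 0.0854, set as the call begins (left out, the last holds). The fingers move at their own pace and stop on an object; "newtons" is the grip in N (left out, the last holds). Time passes only in rows, so rows that repeat a pose let the fingers close. It gives the time, the measured TCP pose, the force and the opening at its end, in the units of the state.
- get_obs(): the state, without advancing time (a new reading comes with each control period).
- camera(name): name is "scene" or "top" or "wrist"; returns a dict with "color" (400x640x3 uint8, blue, green, red), "range_z" (400x640 float32, m along the optical axis (not along the pixel's ray), 0 where there is no reading), "fx", "fy", "cx", "cy" (pixels), "T" (4x4, takes a point from camera to world coordinates). Camera axes: x right, y down, z forward; pixel columns grow to the right and rows downward; lengths in m; the calibration is good to about 2 mm. The wrist camera is an equidistant fisheye: a pixel r from the principal point sees the ray r / f radians off the axis. A picture is of the moment at which its call begins.
- job_done(): hands the job in, once; it reports no verdict.
The state is a dict: "time": time; "q": joint angles; "qd": joint speeds; "joint_efforts": joint torques, N m; "ee_pos": TCP position; "tcp_rot": TCP orientation; "wrist_force": force on the tool from outside, world axes, zero at the start; "torque": the same for the moment, N m; "opening": finger opening in m.
Only numpy, scipy, OpenCV 4.12 (cv2) and the standard library are available. Lean on these libraries where they do the work, as an engineer would, in place of code of your own. Each camera call takes 0.05 s, during which the arm holds its last target. There are 200 camera calls.

TASK

Pick the orange spice ball out of the blue crate and set it gently in the carrying dish, where it settles in the middle. Then lift the dish straight up by its black handle bar, about a hand's breadth (10 cm) clear of its mat, and once it is up turn it a quarter turn counter-clockwise (seen from above), so that its yellow tab points to the mat's yellow-striped side where the waiter will take it. Keep the dish level and above the mat and the ball in its middle all the while, leave the other things in the crate where they are, and finish still holding the dish up like that, motionless.

Things in the scene. Friction and masses are not known exactly. Their poses are not given: they have to be found in the camera images.
- ball: orange hard ball, 32 mm in diameter, about 50 g, loose, rolls; lies somewhere on the crate floor among five other things. Origin: its centre, 16 mm above what it lies on
- dish: round metal dish, 184 mm across, 22 high, 0.35 kg, loose. Origin: centre of its underside; z up; +x towards the yellow tab; a black bar spans it along y over its centre. The inside slopes 6 degrees down to the centre (tilt or jerks beyond that send a ball off). A ball set in beside the bar, 50 mm from the centre along x or -x (floor 11 mm above the underside), rolls to the middle in some seconds
- dish_bar (a point): centre of the black carrying bar, 66 mm above the dish's underside and straight above its centre (the mass hangs below it). The bar is 14 mm wide (dish x), 14 mm high, 160 mm long (dish y), on two thin posts at its ends; below the bar's middle there is free room down to the ball, whose top is 38 mm above the dish's underside
- dish_tab (a point): on top of the yellow tab, 40 x 30 x 6 mm, that sticks out of the rim on the dish's +x side; this point lies 120 mm from the dish's centre
- dish_well (a point): middle of the dish's inner floor, where the ball rests, 6 mm above the underside
- mat: black square rubber mat, 220 x 220 x 6 mm, fixed on the table, the dish stands on its middle. Origin: centre of its underside; a yellow stripe runs along its +y edge. At the start the dish's tab points to the mat's +x side (within 10 degrees); at the end it must point to the mat's +y side. The mat and the crate may change sides between starts
- crate: blue open crate, outside 190 (x) x 270 (y) x 50 mm high, walls and floor 5 mm, fixed. Origin: centre of its underside. Six small things stand in it some 80 mm apart, in any order; the outer ones are about 50 mm from the walls
- knob: bystander in the crate: black stove knob, 38 mm across, 26 mm high; origin at the centre of its underside
- jar: bystander in the crate: amber jar with white cap, 36 mm across, 45 mm high; origin at the centre of its underside
- burner: bystander in the crate: dark steel burner head, 40 mm across, 22 mm high; origin at the centre of its underside
- shaker: bystander in the crate: clear shaker with steel cap, 32 mm across, 50 mm high; origin at the centre of its underside
- tin: bystander in the crate: green round tin, 38 mm across, 30 mm high; origin at the centre of its underside
Mind the look-alikes: they are no part of the job. Of the things shaped like the ball, the orange one is meant. Leave any turquoise look-alike of the dish alone.

How it is judged (in metres and radians):
On the way, in this order (a step that is already met when the one before it is completed fails the run):
1. the orange ball has been let go and lies in the middle of the dish (within 20 mm), the dish still standing on its mat with its tab not yet turned (horizontal distance between ball and dish_well below 0.02 m and z of ball in the frame of dish between 0.015 and 0.034 m and contact force between the fingers and ball below 0.1 N and height (world z) of dish below 0.015 m and x of dish_tab in the frame of mat above 0.07 m), for 0.5 s.
2. the dish is lifted at least 50 mm clear of the mat, the ball in its middle, the tab not yet turned (within about 40 degrees of where it pointed) (height (world z) of dish above 0.056 m and horizontal distance between ball and dish_well below 0.02 m and z of ball in the frame of dish between 0.015 and 0.034 m and x of dish_tab in the frame of mat above 0.07 m and contact force between the fingers and dish above 0.5 N), for 0.1 s.
At the end, for the whole second after the job is handed in: the gripper holds the dish 50 to 180 mm above its mat, within 50 mm of over its centre, off everything else, level within 5 degrees, motionless; the tab points to the mat's striped (+y) side within 12 degrees; the ball lies free within 15 mm of the dish's centre (height (world z) of dish between 0.056 and 0.186 m and angle between the x axis of dish and the y axis of mat, either way round below 0.21 rad and y of dish_tab in the frame of mat above 0.05 m and horizontal distance between dish and mat below 0.05 m and angle between dish's own z axis and vertical below 0.09 rad and horizontal distance between ball and dish_well below 0.015 m and z of ball in the frame of dish between 0.015 and 0.034 m and contact force between the fingers and ball below 0.1 N and contact force between the fingers and dish above 0.5 N and contact force between dish and mat below 0.05 N and linear speed of dish below 0.03 m/s and angular speed of dish below 0.15 rad/s); the arm keeps its last pose, push and grip.
It fails at once if the ball is dropped from a height towards the dish or table (loose and faster than 0.8 m/s) (contact force between the fingers and ball below 0.1 N and linear speed of ball above 0.8 m/s and height (world z) of dish below 0.02 m).
It fails at once if the ball strays more than 35 mm from the dish's centre while the dish is in the air (height (world z) of dish above 0.03 m and horizontal distance between ball and dish_well above 0.035 m).
It fails at once if the dish is tilted by more than 10 degrees (angle between dish's own z axis and vertical above 0.175 rad).
It fails at once if something else in the crate is moved by more than 50 mm (distance of any of knob, jar, burner, shaker, tin from where it was at the start of the episode above 0.05 m).
It also fails if it takes over 58 s, if anything falls off the work surface, if the arm or the gripper's body presses on something with over 40 N, if the wrist force passes 120 N, or if a joint passes its speed limit or range.

## Working session

There is one attempt and no reset: what is moved stays moved. The work goes in short steps, Python scripts to look and compute and a tool call to move; the robot and the scene stay as the last step left them, time stands still between calls to the robot, and variables do not carry over. Pictures are saved under pics/ and viewed, about 8 in all and at most 12, crops included, and the job is handed in when it is done.

Besides the shell and the picture viewer there is one more tool, called as name(argument=value, ...), one argument or row to a line, values as JSON. move_arm: Moves the arm, as the interface text tells. Its arguments: {"type":"object","properties":{"deltas":{"type":"array"},"claw":{"type":"number"},"newtons":{"type":"number"}},"required":["deltas"]}

```bash
mkdir -p pics; ls
python3 - <<'E'
from workcell import *
import cv2,numpy as np
o=get_obs();print(o['time'],o['ee_pos'],o['tcp_rot'],o['opening'],grip_point_offset if not callable(grip_point_offset) else grip_point_offset())
for n in ['top','scene']:
    c=camera(n);cv2.imwrite(f'pics/{n}0.png',c['color']);np.savez(f'{n}0.npz',**c);print(n,c['fx'],c['cx'],c['cy'],c['T'].round(3).tolist())
E
```

```text
pics
0.0 [0.14280998 0.53087727 0.23056898] [-9.00793434e+01  4.47332557e-04 -1.50576053e+01] 0.08548300531140592 0.0187
top 513.0575170013058 315.57850772746133 201.51750644297036 [[-0.025, -0.989, 0.147, 0.296], [-1.0, 0.026, 0.005, 0.008], [-0.009, -0.147, -0.989, 1.341], [0.0, 0.0, 0.0, 1.0]]
scene 362.43334537446543 319.3255932196498 198.66983460550537 [[-0.337, 0.786, -0.518, 0.894], [0.941, 0.289, -0.175, 0.174], [0.012, -0.547, -0.837, 0.747], [0.0, 0.0, 0.0, 1.0]]
```

View pics/top0.png

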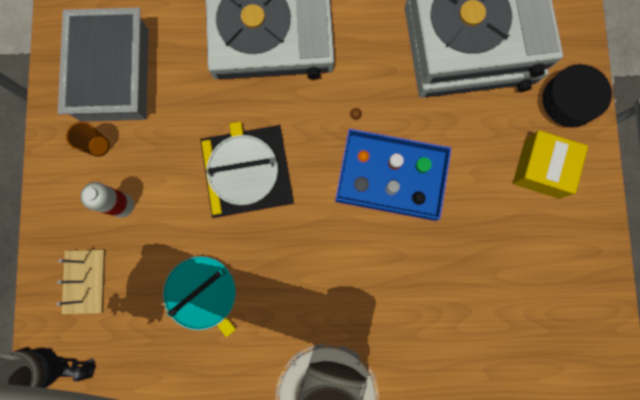

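The top view shows the blue crate centred near (393,174), with orange at (363,156), white cap (397,160), green (424,164), grey (361,184), steel (393,187) and black (419,198). The metal dish is at (243,170) on the black mat. Its tab is at (237,130) and the mat's stripe is on the left (x≈211). The turquoise dish is a look-alike at (200,292), and a brown ball lies outside the crate at (356,113).

```bash
cat > h.py <<'E'
import numpy as np,cv2
def ray(c,u,v,z):
    d=np.array([(u-c['cx'])/c['fx'],(v-c['cy'])/c['fy'],1.]);T=c['T'];w=T[:3,:3]@d
    return T[:3,3]+w*(z-T[2,3])/w[2]
def blobs(c,lo,hi,roi=None,amin=15):
    m=cv2.inRange(cv2.cvtColor(c['color'],cv2.COLOR_BGR2HSV),lo,hi)
    if roi: k=np.zeros_like(m);x0,y0,x1,y1=roi;k[y0:y1,x0:x1]=255;m&=k
    n,l,s,ce=cv2.connectedComponentsWithStats(m)
    return [(ce[i],s[i,4],(l==i).astype(np.uint8)) for i in range(1,n) if s[i,4]>=amin]
E
python3 - <<'E'
from h import *
c=dict(np.load('top0.npz'))
p=lambda *a:print(*[x.round(4) if hasattr(x,'round') else x for x in a])
for b in blobs(c,(3,120,90),(16,255,255),(340,100,455,215),8): p('orange',b[0],b[1],ray(c,*b[0],.021))
b=max(blobs(c,(105,120,60),(125,255,255)),key=lambda b:b[1]); r=cv2.minAreaRect(cv2.findNonZero(b[2])); p('crate',b[0],r,ray(c,*r[0],.03)); 
for q in cv2.boxPoints(r): p(ray(c,*q,.05))
for b in blobs(c,(20,130,100),(35,255,255),(195,115,300,220)):
    r=cv2.minAreaRect(cv2.findNonZero(b[2]));p('yel',b[0],b[1],r[1:],ray(c,*r[0],.01))
    for q in cv2.boxPoints(r): p(' ',ray(c,*q,.006))
for b in blobs(c,(0,0,0),(180,255,60),(195,115,300,220),60):
    r=cv2.minAreaRect(cv2.findNonZero(b[2]));p('blk',b[0],b[1],r)
b=max(blobs(c,(0,0,120),(180,60,255),(195,115,300,220)),key=lambda b:b[1])
e=cv2.fitEllipse(cv2.convexHull(cv2.findNonZero(b[2])));p('dish',e,ray(c,*e[0],.028))
s=dict(np.load('scene0.npz'));
A=cv2.resize(c['color'][95:225,190:460],None,fx=2.9,fy=2.9,interpolation=3)
cv2.imwrite('pics/crop0.png',A)
E
```

```text
orange [405.4079 126.6434] 4852 [ 0.6872 -0.2278  0.021 ]
orange [363.16   155.5867] 75 [ 0.6116 -0.1127  0.021 ]
orange [359.5523 210.6802] 344 [ 0.4655 -0.0977  0.021 ]
crate [393.131  174.8624] ((393.54931640625, 174.58059692382812), (104.63937377929688, 73.38801574707031), 10.520783424377441) [ 0.5566 -0.1889  0.03  ]
[ 0.488  -0.0349  0.05  ]
[ 0.6765 -0.0756  0.05  ]
[ 0.6182 -0.3388  0.05  ]
[ 0.4323 -0.2931  0.05  ]
yel [235.7111 128.1389] 180 ((13.645115852355957, 13.31631851196289), 80.53767395019531) [0.6991 0.225  0.01  ]
  [0.7166 0.2463 0.006 ]
  [0.7217 0.2108 0.006 ]
  [0.6841 0.2049 0.006 ]
  [0.679  0.2403 0.006 ]
yel [205.902  150.8088] 204 ((30.0, 10.0), 90.0) [0.6273 0.3046 0.01  ]
  [0.67   0.3192 0.006 ]
  [0.6692 0.2923 0.006 ]
  [0.587  0.2919 0.006 ]
  [0.5877 0.3185 0.006 ]
yel [213.8078 201.3059] 255 ((34.11830520629883, 10.33438491821289), 81.46923065185547) [0.5128 0.283  0.01  ]
  [0.5573 0.3043 0.006 ]
  [0.5607 0.2772 0.006 ]
  [0.4701 0.2636 0.006 ]
  [0.4667 0.2904 0.006 ]
blk [268.1263 175.1986] 1702 ((246.22650146484375, 170.7835693359375), (79.13025665283203, 81.15775299072266), 79.99201965332031)
blk [217.3238 139.4286] 105 ((219.160400390625, 137.68870544433594), (10.295629501342773, 19.81422996520996), 60.945396423339844)
blk [237.6351 165.7773] 211 ((238.84616088867188, 165.7307586669922), (5.295135498046875, 60.99211883544922), 78.69007110595703)
dish ((243.29132080078125, 176.57974243164062), (53.32968521118164, 69.12960052490234), 76.4352035522461) [0.5624 0.2027 0.028 ]
```

View pics/crop0.png

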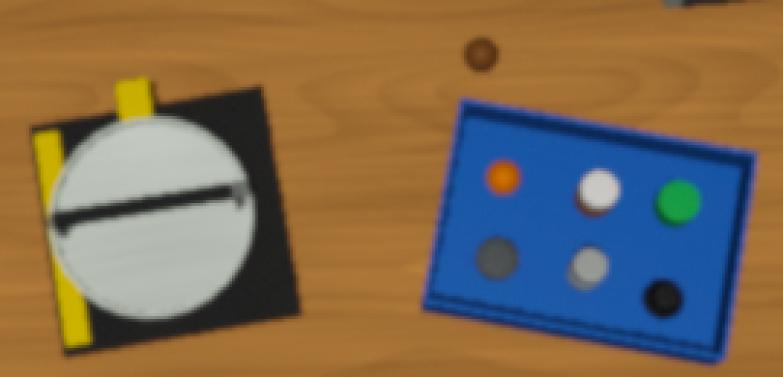

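View pics/scene0.png

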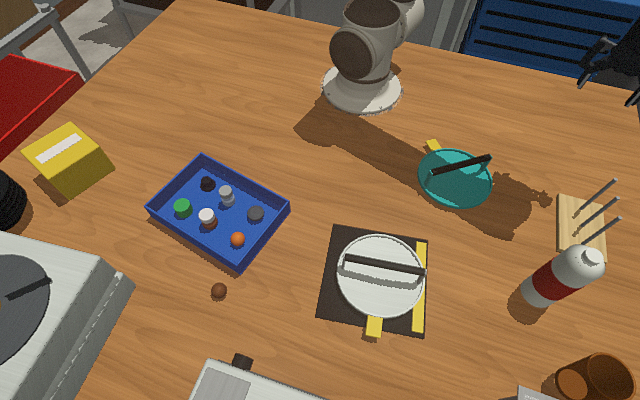

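The orange ball in the crate (crop 503,178; full 363,156) is smooth, round and orange, so it is the target. The brown ball outside the crate (full 356,113) and the turquoise dish (200,292) are look-alikes. I'll move above the crate first.

move_arm(
  deltas=[
    [[0.03,0,-0.024,0],[0.068,0,-0.055,0],[0.107,0,-0.086,0],[0.146,0,-0.117,0],[0.185,0,-0.148,0]],
  ],
)

```text
time: 0.6
ee_pos: [0.2836, 0.3384, 0.231]
tcp_rot: [-90.0, 0.0, -15.0]
wrist_force: [1.2, 0.1, -0.0]
opening: 0.0854
```

move_arm(
  deltas=[
    [[0.038,0,-0.031,0],[0.076,0,-0.062,0],[0.114,0,-0.093,0],[0.152,0,-0.124,0],[0.19,0,-0.155,0]],
  ],
)

```text
time: 1.1
ee_pos: [0.427, 0.1392, 0.2312]
tcp_rot: [-90.0, -0.0, -15.1]
wrist_force: [0.8, 2.3, 0.6]
opening: 0.0855
```

move_arm(
  deltas=[
    [[0.038,0,-0.031,0],[0.076,0,-0.062,0],[0.114,0,-0.093,0],[0.152,0,-0.124,0],[0.18,0,-0.145,0]],
  ],
)

```text
time: 1.6
ee_pos: [0.5634, -0.0484, 0.2305]
tcp_rot: [-90.0, 0.0, -15.1]
wrist_force: [-0.3, -0.2, 0.3]
opening: 0.0858
```

move_arm(
  deltas=[
    [[0.03,0,-0.025,0],[0.05,0,-0.042,0],[0.05,0,-0.042,0],[0.05,0,-0.042,0]],
  ],
)

```text
time: 2.0
ee_pos: [0.5997, -0.0996, 0.2304]
tcp_rot: [-90.0, 0.1, -15.1]
wrist_force: [0.4, -0.0, -0.3]
opening: 0.0858
```

```bash
cat >> h.py <<'E'
def wray(c,u,v,z):
    x,y=u-c['cx'],v-c['cy'];r=np.hypot(x,y)+1e-9;t=r/c['fx'];d=np.array([np.sin(t)*x/r,np.sin(t)*y/r,np.cos(t)])
    w=c['T'][:3,:3]@d;return c['T'][:3,3]+w*(z-c['T'][2,3])/w[2]
def delta(o,p,yaw):
    from scipy.spatial.transform import Rotation as R
    A=R.from_euler('xyz',o['tcp_rot'],degrees=True)
    return A.inv().apply(np.array(p)-o['ee_pos']).round(4),round(-((yaw-o['tcp_rot'][2]+180)%360-180),2)
E
python3 - <<'E'
from workcell import *
from h import *
o=get_obs();print(o['time'],o['ee_pos'],o['tcp_rot'],o['q'])
c=camera('wrist');cv2.imwrite('pics/w1.png',c['color']);np.savez('w1.npz',**c);print(c['fx'],c['cx'],c['cy'],c['T'].round(3).tolist())
for b in blobs(c,(3,150,110),(16,255,255)): print(b[0],b[1],wray(c,*b[0],.021))
t=dict(np.load('top0.npz'))
f=lambda x,y:(x/2.9+190-.3,y/2.9+95-.3)
print('dish',ray(t,*f(152,217),.028)); print('bar ends',ray(t,*f(57,219),.079),ray(t,*f(240,191),.079)); print('tab',ray(t,*f(135,98),.025))
for q in [(32,127),(262,88),(300,314),(66,355)]: print('mat',ray(t,*f(*q),.006))
E
```

```text
2.0 [ 0.59965228 -0.099551    0.23044292] [-90.00125322   0.09481219 -15.11637869] [-9.42978483e+00  1.32819487e+01  1.93656180e+01  9.61781391e+01
  8.14758898e-03  5.68658610e+00]
309.70691628693146 319.62970507876537 197.38826831910774 [[0.259, 0.928, 0.267, 0.532], [0.966, -0.249, -0.072, -0.081], [-0.0, 0.277, -0.961, 0.374], [0.0, 0.0, 0.0, 1.0]]
[318.2309307  149.54578888] 115290 [ 0.57458495 -0.09429973  0.021     ]
[221.16438356   2.24657534] 73 [ 0.36937783 -0.15745191  0.021     ]
[292.73684211  11.63157895] 19 [ 0.41048428 -0.08014898  0.021     ]
[288.04255319  27.27659574] 47 [ 0.42784199 -0.09015568  0.021     ]
[311.03212851 181.68273092] 498 [ 0.60898555 -0.11230906  0.021     ]
[243.84 173.  ] 50 [ 0.57767677 -0.18662357  0.021     ]
[318.         290.33333333] 15 [ 0.75514041 -0.14339248  0.021     ]
dish [0.5812422 0.2056716 0.028    ]
bar ends [0.57063766 0.28051248 0.079     ] [0.59113289 0.1213748  0.079     ]
tab [0.69349808 0.22123426 0.025     ]
mat [0.67415931 0.31989986 0.006     ]
mat [0.70552158 0.10620334 0.006     ]
mat [0.4925064  0.07490476 0.006     ]
mat [0.46065181 0.28742697 0.006     ]
```

View pics/w1.png

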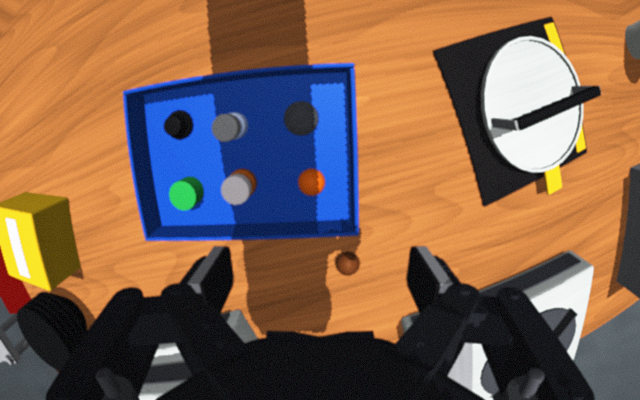

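The wrist view shows the ball at (311,182), at world (0.610,-0.112). This agrees with the top view to within 3 mm.

move_arm(
  deltas=[
    [[0.013,0.03,-0.01,0],[0.013,0.07,-0.01,0],[0.013,0.11,-0.01,0],[0.013,0.14,-0.01,0],[0.013,0.15,-0.01,0]],
  ],
  claw=0.05,
  newtons=20,
)

```text
time: 2.55
ee_pos: [0.6077, -0.1109, 0.0781]
tcp_rot: [-90.0, 0.3, -15.0]
wrist_force: [-0.8, -0.0, 1.1]
opening: 0.0498
```

Run:
```python
from workcell import *
from h import *
o=get_obs();print(o['time'],o['ee_pos'],o['tcp_rot'],o['opening'])
c=camera('wrist');cv2.imwrite('pics/w2.png',c['color'])
for b in blobs(c,(3,150,110),(14,255,255),(250,150,420,400)): print(b[0],b[1],wray(c,*b[0],.021))
print(delta(o,[.610,-.1125,.004],-15))
```

```text
2.55 [ 0.60769502 -0.11087809  0.07812404] [-90.01374421   0.26152934 -14.98685383] 0.04976906616824585
[316.03453237 217.40647482] 1390 [ 0.60876437 -0.11348467  0.021     ]
[408.36363636 263.60606061] 33 [ 0.66289   -0.0560905  0.021    ]
[309.32169866 322.45258871] 1719 [ 0.6957605  -0.14275606  0.021     ]
[369.34899329 326.32214765] 149 [ 0.71367653 -0.09612889  0.021     ]
[418.66666667 354.06666667] 15 [ 0.76399243 -0.0578228   0.021     ]
(array([ 0.003 ,  0.0741, -0.001 ]), np.float64(0.01))
```

View pics/w2.png

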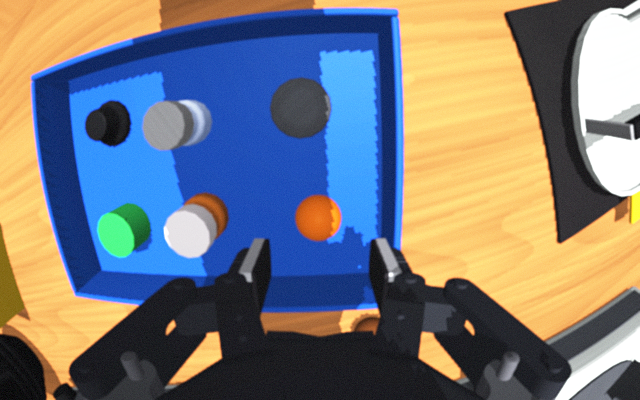

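move_arm(
  deltas=[
    [[0,0.02,0,0],[0,0.04,0,0],[0,0.06,0,0],[0,0.072,0,0],[0,0.076,0,0]],
  ],
)

```text
time: 3.1
ee_pos: [0.6098, -0.1119, 0.0055]
tcp_rot: [-90.0, -0.0, -15.0]
wrist_force: [-0.8, 0.0, 1.2]
opening: 0.0498
```

move_arm(
  deltas=[
    [[0,0,0,0],[0,0,0,0],[0,0,0,0],[0,0,0,0],[0,0,0,0]],
  ],
  claw=0.02,
  newtons=20,
)

```text
time: 3.6
ee_pos: [0.6104, -0.1123, 0.0063]
tcp_rot: [-90.0, -0.1, -15.1]
wrist_force: [0.2, 1.2, 5.5]
opening: 0.0304
```

move_arm(
  deltas=[
    [[0,0,0,0],[0,-0.01,0,0],[0,-0.03,0,0],[0,-0.06,0,0],[0,-0.08,0,0]],
  ],
)

```text
time: 4.1
ee_pos: [0.6099, -0.1124, 0.0875]
tcp_rot: [-90.0, -0.1, -15.1]
wrist_force: [0.4, -0.1, -0.0]
opening: 0.0306
```

Run:
```python
from workcell import *
from h import *
o=get_obs();print(o['time'],o['ee_pos'],o['tcp_rot'],o['opening'],o['q'])
c=camera('wrist');cv2.imwrite('pics/w3.png',c['color'][120:,120:520])
```

```text
4.1 [ 0.60989051 -0.11237236  0.08753451] [-9.00033594e+01 -5.48094393e-02 -1.50616706e+01] 0.030611661344180852 [-1.04360954e+01  1.40753415e+01  4.50547921e+00  8.03757777e+01
 -7.76855031e-03  4.62557318e+00]
```

View pics/w3.png

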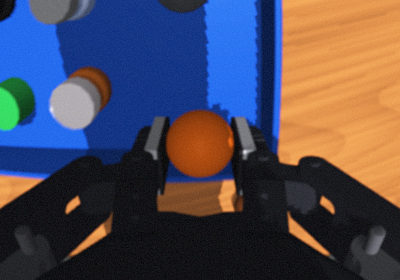

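Ball held; opening is 30.6 mm. The crop shows it centred between the pads at (198,143) with the other things undisturbed. Next I move over the dish's -x side.

move_arm(
  deltas=[
    [[0,-0.03,0,0],[-0.008,-0.06,0.015,-2],[-0.024,-0.075,0.044,-5],[-0.042,-0.08,0.076,-8],[-0.06,-0.08,0.108,-11]],
  ],
)

```text
time: 4.65
ee_pos: [0.5797, 0.0085, 0.1664]
tcp_rot: [-90.0, -0.1, -4.0]
wrist_force: [0.2, -0.3, -0.7]
opening: 0.0304
```

Run:
```python
from workcell import *
from h import *
o=get_obs();print(o['time'],o['ee_pos'],o['tcp_rot'],o['opening'])
print(delta(o,[.5325,.194,.165],8))
```

```text
4.65 [0.57974781 0.00848707 0.16642683] [-8.99989910e+01 -8.30114289e-02 -3.98243773e+00] 0.03041407246592177
(array([-0.06  ,  0.0013,  0.1818]), np.float64(-11.98))
```

move_arm(
  deltas=[
    [[-0.012,0,0.036,-3],[-0.025,0,0.075,-6],[-0.038,0,0.115,-9],[-0.051,0,0.152,-12],[-0.058,0,0.174,-12]],
  ],
)

```text
time: 5.15
ee_pos: [0.5332, 0.1876, 0.1652]
tcp_rot: [-90.0, 0.0, 8.1]
wrist_force: [-0.3, -1.0, -1.4]
opening: 0.0305
```

move_arm(
  deltas=[
    [[-0.002,0,0.007,0],[-0.002,0,0.007,0]],
  ],
)

```text
time: 5.35
ee_pos: [0.531, 0.1924, 0.1651]
tcp_rot: [-90.0, 0.0, 8.0]
wrist_force: [0.3, 0.4, -0.4]
opening: 0.0305
```

Run:
```python
from workcell import *
from h import *
o=get_obs();print(o['time'],o['ee_pos'],o['tcp_rot'],o['opening'])
c=camera('wrist');cv2.imwrite('pics/w4.png',c['color']);np.savez('w4.npz',**c)
print(c['T'].round(3).tolist())
t=camera('scene');np.savez('s4.npz',**t)
```

```text
5.35 [0.53096695 0.19241102 0.16513274] [-9.00160569e+01  2.89873539e-02  8.01898720e+00] 0.03053991257756188
[[-0.141, 0.951, 0.275, 0.461], [0.99, 0.136, 0.038, 0.183], [-0.001, 0.278, -0.961, 0.309], [0.0, 0.0, 0.0, 1.0]]
```

View pics/w4.png

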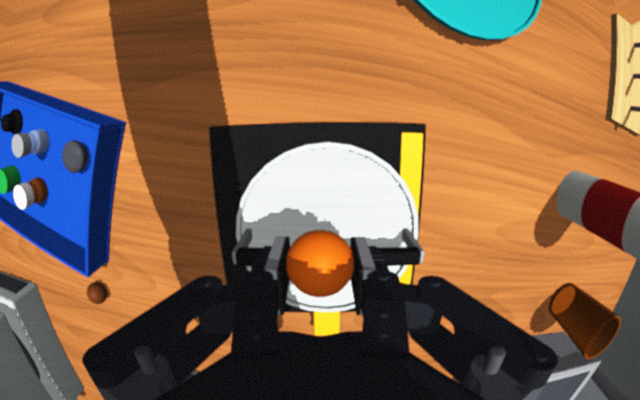

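The wrist view shows the dish below with its near rim at (328,142), left rim at (237,227) and right rim at (417,222). The bar runs behind the ball from (236,250) to (421,256).

Run:
```python
from h import *
c=dict(np.load('w4.npz'))
c['color'][235:,:]=0
b=max(blobs(c,(0,0,90),(180,70,255),(225,130,430,235)),key=lambda b:b[1])
k=max(cv2.findContours(b[2],0,1)[0],key=len)[:,0,:]
# upper rim points: topmost mask pixel per column
P=np.array([wray(c,u,k[k[:,0]==u][:,1].min(),.028)[:2] for u in sorted(set(k[:,0])) if 245<u<405])
A=np.c_[2*P,np.ones(len(P))];s=np.linalg.lstsq(A,(P**2).sum(1),rcond=None)[0]
print('rim fit',s[:2],np.sqrt(s[2]+s[:2]@s[:2]))
from scipy.optimize import least_squares
print('R fixed',least_squares(lambda q:np.hypot(*(P-q).T)-.092,s[:2],loss='soft_l1',f_scale=.002).x)
for q in [(236,247),(421,250)]: print('bar',wray(c,*q,.079))
for q in [(211,128),(424,125)]: print('mat',wray(c,*q,.006))
```

```text
rim fit [0.57933234 0.20686188] 0.09184318261202773
R fixed [0.57950746 0.20689272]
bar [0.57992367 0.1285749  0.079     ]
bar [0.56111602 0.28430995 0.079     ]
mat [0.49109746 0.07573798 0.006     ]
mat [0.45796524 0.28829623 0.006     ]
```

move_arm(
  deltas=[
    [[0,0.02,0.003,0],[0,0.05,0.006,0],[0,0.08,0.006,0],[0,0.105,0.006,0],[0,0.115,0.006,0]],
  ],
)

```text
time: 5.95
ee_pos: [0.5297, 0.1961, 0.0476]
tcp_rot: [-90.1, 0.2, 7.8]
wrist_force: [-0.0, -0.2, -0.3]
opening: 0.0305
```

move_arm(
  deltas=[
    [[0,0.008,0,0],[0,0.015,0,0],[0,0.021,0,0],[0,0.026,0,0],[0,0.026,0,0]],
  ],
)

```text
time: 6.45
ee_pos: [0.5304, 0.1978, 0.024]
tcp_rot: [-90.0, 0.0, 7.9]
wrist_force: [-0.0, 0.3, -0.4]
opening: 0.0304
```

move_arm(
  deltas=[
    [[0,0.001,0,0],[0,0.002,0,0],[0,0.003,0,0],[0,0.003,0,0]],
  ],
)

```text
time: 6.85
ee_pos: [0.5305, 0.1979, 0.0213]
tcp_rot: [-90.0, 0.0, 7.9]
wrist_force: [0.4, 0.9, -0.5]
opening: 0.0305
```

move_arm(
  deltas=[
    [[0,0,0,0],[0,0,0,0],[0,0,0,0],[0,0,0,0],[0,0,0,0]],
  ],
  claw=0.046,
)

```text
time: 7.35
ee_pos: [0.5306, 0.1979, 0.0213]
tcp_rot: [-90.0, -0.0, 7.9]
wrist_force: [-0.6, -0.1, -0.4]
opening: 0.0458
```

move_arm(
  deltas=[
    [[0,-0.005,0,0],[0,-0.02,0,0],[0,-0.04,0,0],[0,-0.07,0,0],[0,-0.1,0,0]],
  ],
)

```text
time: 7.85
ee_pos: [0.5305, 0.1978, 0.1235]
tcp_rot: [-90.0, -0.0, 7.9]
wrist_force: [0.5, -0.4, -0.5]
opening: 0.0459
```

Run:
```python
from workcell import *
from h import *
o=get_obs();print(o['time'],o['ee_pos'],o['tcp_rot'],o['opening'],o['q'])
c=camera('wrist');cv2.imwrite('pics/w5.png',c['color'])
```

```text
7.85 [0.53045414 0.19784928 0.12351512] [-8.99926849e+01 -2.83986032e-02  7.94127184e+00] 0.04592194730925812 [ 2.04540585e+01  6.34993454e+00 -3.53626186e-01  8.32671303e+01
  9.88568510e-04  1.25127851e+01]
```

View pics/w5.png

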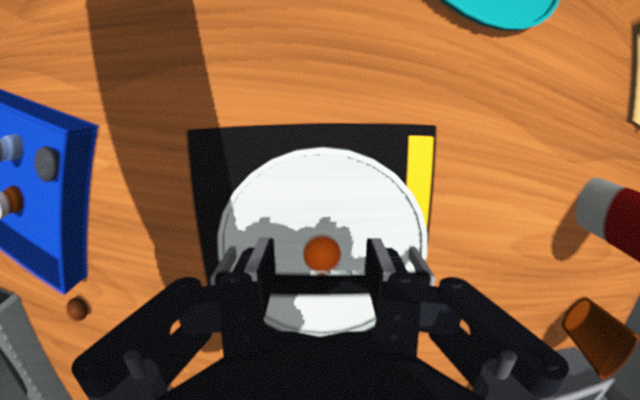

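The ball (321,253) is loose in the dish and rolling to the middle, next to the bar. Now I rise, turn the gripper 91° clockwise and move over the bar.

move_arm(
  deltas=[
    [[0.005,-0.02,0,5],[0.015,-0.04,0,13],[0.03,-0.045,0,21],[0.045,-0.045,0,29],[0.05,-0.045,0,37]],
  ],
)

```text
time: 8.4
ee_pos: [0.5813, 0.2049, 0.1676]
tcp_rot: [-89.9, -0.1, -29.4]
wrist_force: [-0.5, -1.0, 0.0]
opening: 0.046
```

move_arm(
  deltas=[
    [[0,0,0,8],[0,0,0,16],[0,0,0,24],[0,0,0,32],[0,0,0,40]],
  ],
)

```text
time: 8.9
ee_pos: [0.5802, 0.2048, 0.1675]
tcp_rot: [-89.9, -0.0, -69.4]
wrist_force: [0.2, -0.2, -0.0]
opening: 0.046
```

move_arm(
  deltas=[
    [[0,0,0,8],[0,0,0,14],[0,0,0,14],[0,0,0,14]],
  ],
)

```text
time: 9.3
ee_pos: [0.5802, 0.2048, 0.167]
tcp_rot: [-90.0, 0.0, -82.9]
wrist_force: [-0.0, 0.4, -0.4]
opening: 0.0459
```

Run:
```python
from workcell import *
from h import *
o=get_obs();print(o['time'],o['ee_pos'],o['tcp_rot'],o['opening'],o['q'])
c=camera('wrist');cv2.imwrite('pics/w6.png',c['color']);np.savez('w6.npz',**c)
```

```text
9.3 [0.58017971 0.20482535 0.16704274] [-8.99553912e+01  8.91416834e-03 -8.28753327e+01] 0.04587577598685678 [ 1.94453311e+01  1.31528675e+01  1.21774850e+01  8.89791339e+01
 -8.09889514e-04  1.02320667e+02]
```

View pics/w6.png

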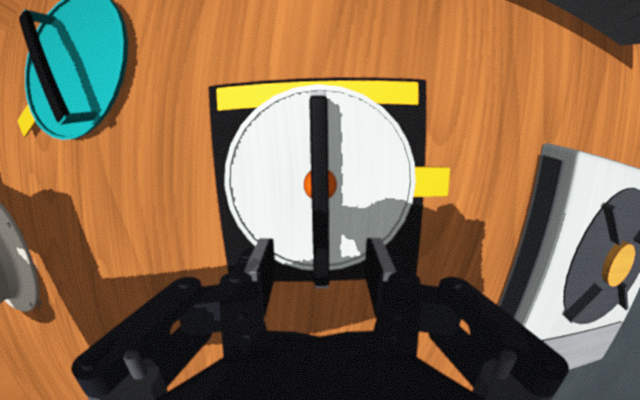

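The ball (320,183) lies under the bar near the dish's middle. The bar runs from (319,95) to (321,285), nearly vertical in the image. The tab is at the right (432,182) and the stripe at the top.

Run:
```python
from workcell import *
from h import *
c=dict(np.load('w6.npz'))
a,b=wray(c,318.5,96,.079),wray(c,321.5,285,.079);print(a,b,(a+b)/2,np.degrees(np.arctan2(a[1]-b[1],a[0]-b[0]))-90,np.linalg.norm(a-b))
g=max(blobs(c,(0,0,150),(180,60,255),(215,80,425,272)),key=lambda b:b[1])
k=max(cv2.findContours(g[2],0,1)[0],key=len)[:,0,:]
L=[(k[k[:,1]==v][:,0].min(),v) for v in range(105,235)]+[(u,k[k[:,0]==u][:,1].min()) for u in range(260,305)]
P=np.array([wray(c,*p,.028)[:2] for p in L])
from scipy.optimize import least_squares
r=least_squares(lambda q:np.hypot(*(P-q).T)-.092,[.58,.205],loss='soft_l1',f_scale=.002);print('dish',r.x,r.cost)
print('tab',wray(c,449,182,.025)); print('ball',wray(c,320,183,.028))
o=get_obs();print(delta(o,[*r.x,.06],-83))
```

```text
[0.56944249 0.28539852 0.079     ] [0.59166272 0.12940281 0.079     ] [0.5805526  0.20740067 0.079     ] 8.106751179786855 0.15757029817903226
dish [0.58029335 0.20679094] 9.453147606490257e-06
tab [0.70930749 0.22518069 0.025     ]
ball [0.58050937 0.20771865 0.028     ]
(array([-0.0019,  0.1069,  0.0003]), np.float64(0.11))
```

move_arm(
  deltas=[
    [[-0.002,0.02,0,-1],[-0.002,0.05,0,-1],[-0.002,0.08,0,-1],[-0.002,0.1,0,-1],[-0.002,0.112,0,-1]],
  ],
)

```text
time: 9.85
ee_pos: [0.579, 0.2065, 0.0525]
tcp_rot: [-90.1, -0.0, -81.9]
wrist_force: [-0.8, -0.7, 0.7]
opening: 0.0461
```

move_arm(
  deltas=[
    [[0,0,0,0],[0,0,0,0],[0,0,0,0],[0,0,0,0],[0,0,0,0]],
  ],
  claw=0.026,
)

```text
time: 10.35
ee_pos: [0.5803, 0.2069, 0.0551]
tcp_rot: [-89.9, 0.0, -82.1]
wrist_force: [-1.6, -0.4, 0.1]
opening: 0.0261
```

Run:
```python
from workcell import *
from h import *
o=get_obs();print(o['time'],o['ee_pos'],o['tcp_rot'],o['wrist_force'],o['opening'])
c=camera('wrist');cv2.imwrite('pics/w7.png',c['color'][60:360,120:520])
```

```text
10.35 [0.58025677 0.20692945 0.05514792] [-8.99274838e+01  1.50713273e-02 -8.20502585e+01] [-1.59056731 -0.35166933  0.07305962] 0.026111753368338673
```

View pics/w7.png

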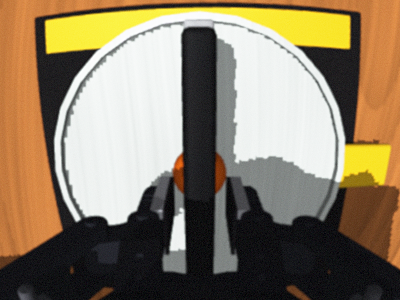

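The bar (crop 200,130) is centred between the pads (crop 160 and 240), and the ball sits centred below it at crop (200,172). I close gently in steps.

move_arm(
  deltas=[
    [[0,0,0,0],[0,0,0,0],[0,0,0,0]],
  ],
  claw=0.018,
)

```text
time: 10.7
ee_pos: [0.5798, 0.2068, 0.0543]
tcp_rot: [-90.0, -0.0, -82.1]
wrist_force: [-0.4, -0.1, -0.4]
opening: 0.018
```

move_arm(
  deltas=[
    [[0,0,0,0],[0,0,0,0],[0,0,0,0],[0,0,0,0],[0,0,0,0]],
  ],
  claw=0.004,
  newtons=30,
)

```text
time: 11.2
ee_pos: [0.58, 0.2068, 0.0544]
tcp_rot: [-90.0, 0.0, -82.1]
wrist_force: [1.3, 0.7, 0.2]
opening: 0.0134
```

move_arm(
  deltas=[
    [[0,0,0,0],[0,0,0,0],[0,0,0,0],[0,0,0,0],[0,0,0,0]],
  ],
  newtons=70,
)

```text
time: 11.7
ee_pos: [0.58, 0.2068, 0.0545]
tcp_rot: [-90.0, 0.0, -82.1]
wrist_force: [2.5, -0.5, 1.9]
opening: 0.0127
```

Run:
```python
from workcell import *
from h import *
o=get_obs();print(o['time'],o['ee_pos'],o['tcp_rot'],o['wrist_force'],o['torque'],o['opening'])
for i in range(2):
    c=camera('wrist')
    for b in blobs(c,(3,150,60),(16,255,255),(260,180,380,330)): print(b[0],b[1],wray(c,*b[0],.028))
```

```text
11.7 [0.58004667 0.20682343 0.05446803] [-8.99698701e+01  2.66140225e-03 -8.20561841e+01] [ 2.5435765  -0.49713079  1.86269521] [ 0.04471802 -0.58624931  0.04965098] 0.012650320224846611
[299.59217877 226.34636872] 179 [0.56801289 0.20876863 0.028     ]
[339.88622754 226.50898204] 167 [0.59161715 0.21198577 0.028     ]
[299.60220994 226.36464088] 181 [0.56801898 0.20875783 0.028     ]
[339.89221557 226.53892216] 167 [0.59162254 0.21196734 0.028     ]
```

The grip is firm and the ball is at rest, symmetric about the bar. Lifting slowly.

move_arm(
  deltas=[
    [[0,-0.001,0,0],[0,-0.003,0,0],[0,-0.006,0,0],[0,-0.009,0,0],[0,-0.012,0,0]],
  ],
)

```text
time: 12.3
ee_pos: [0.5797, 0.2068, 0.0664]
tcp_rot: [-90.0, -0.0, -82.1]
wrist_force: [0.1, -0.3, -3.8]
opening: 0.0127
```

Run:
```python
from workcell import *
from h import *
o=get_obs();print(o['time'],o['ee_pos'],o['tcp_rot'],o['wrist_force'],o['torque'],o['opening'])
c=camera('wrist')
for b in blobs(c,(3,150,60),(16,255,255),(260,180,380,330)): print(b[0],b[1])
c=camera('scene');cv2.imwrite('pics/s7.png',cv2.resize(c['color'][170:350,280:480],None,fx=3,fy=3))
```

```text
12.3 [0.57968537 0.20675839 0.06637838] [-9.00255474e+01 -4.56432568e-03 -8.20532831e+01] [ 0.06307778 -0.26536634 -3.78775299] [ 0.00480094  0.10941429 -0.05388547] 0.012748724724844
[299.6961326  226.50828729] 181
[339.93491124 226.49112426] 169
```

View pics/s7.png

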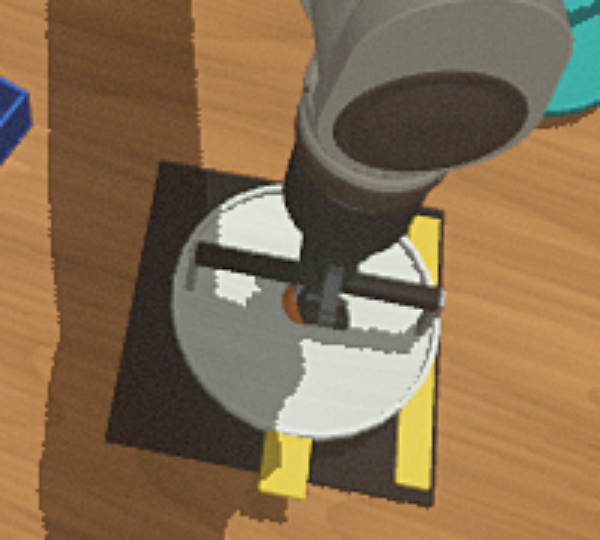

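The dish hangs clear and level with its full weight on the wrist (3.8 N), and the ball is still in its middle (crop 292,302). I keep lifting.

move_arm(
  deltas=[
    [[0,-0.003,0,0],[0,-0.007,0,0],[0,-0.012,0,0],[0,-0.017,0,0],[0,-0.022,0,0]],
  ],
)

```text
time: 12.9
ee_pos: [0.5799, 0.2068, 0.0889]
tcp_rot: [-90.0, 0.0, -82.1]
wrist_force: [0.5, 0.3, -4.3]
opening: 0.0126
```

move_arm(
  deltas=[
    [[0,-0.005,0,0],[0,-0.01,0,0],[0,-0.015,0,0],[0,-0.02,0,0],[0,-0.025,0,0]],
  ],
)

```text
time: 13.4
ee_pos: [0.5798, 0.2068, 0.1137]
tcp_rot: [-90.0, -0.0, -82.1]
wrist_force: [0.4, -0.6, -3.1]
opening: 0.0128
```

move_arm(
  deltas=[
    [[0,-0.005,0,0],[0,-0.01,0,0],[0,-0.015,0,0],[0,-0.02,0,0],[0,-0.025,0,0]],
  ],
)

```text
time: 13.9
ee_pos: [0.5798, 0.2068, 0.1387]
tcp_rot: [-90.0, -0.0, -82.1]
wrist_force: [-0.5, -0.6, -4.4]
opening: 0.0125
```

move_arm(
  deltas=[
    [[0,-0.005,0,0],[0,-0.009,0,0],[0,-0.012,0,0],[0,-0.014,0,0],[0,-0.015,0,0]],
  ],
)

```text
time: 14.4
ee_pos: [0.5798, 0.2068, 0.1534]
tcp_rot: [-90.0, 0.0, -82.1]
wrist_force: [-0.4, 0.3, -4.8]
opening: 0.0125
```

move_arm(
  deltas=[
    [[0,0,0,-0.5],[0,0,0,-1.5],[0,0,0,-3],[0,0,0,-5],[0,0,0,-7]],
  ],
)

```text
time: 14.9
ee_pos: [0.5798, 0.2067, 0.1531]
tcp_rot: [-90.0, -0.0, -74.9]
wrist_force: [0.0, 0.2, -4.8]
opening: 0.0126
```

Run:
```python
from workcell import *
from h import *
o=get_obs();print(o['time'],o['ee_pos'],o['tcp_rot'],o['wrist_force'],o['torque'],o['opening'])
c=camera('wrist')
for b in blobs(c,(3,150,60),(16,255,255),(260,180,380,330)): print(b[0],b[1])
```

```text
14.9 [0.57978916 0.20674211 0.15313549] [-9.00132962e+01 -2.40275108e-03 -7.48986726e+01] [ 0.02012797  0.20300413 -4.75541066] [0.01723357 0.05596557 0.03078274] 0.012571094802095428
[299.63068182 226.26136364] 176
[339.93491124 226.53254438] 169
```

move_arm(
  deltas=[
    [[0,0,0,-2.5],[0,0,0,-5.5],[0,0,0,-8.5],[0,0,0,-12],[0,0,0,-15.5]],
  ],
)

```text
time: 15.45
ee_pos: [0.5798, 0.2068, 0.1532]
tcp_rot: [-90.0, 0.0, -59.4]
wrist_force: [0.2, 0.7, -5.0]
opening: 0.013
```

move_arm(
  deltas=[
    [[0,0,0,-3.5],[0,0,0,-7],[0,0,0,-10.5],[0,0,0,-14],[0,0,0,-17.5]],
  ],
)

```text
time: 15.95
ee_pos: [0.5798, 0.2068, 0.1532]
tcp_rot: [-90.0, 0.0, -41.9]
wrist_force: [-0.3, 0.7, -4.7]
opening: 0.0128
```

Run:
```python
from workcell import *
from h import *
o=get_obs();print(o['time'],o['ee_pos'],o['tcp_rot'],o['q'][5],o['opening'])
c=camera('wrist')
for b in blobs(c,(3,150,60),(16,255,255),(260,180,380,330)): print(b[0],b[1])
```

```text
15.95 [0.57980313 0.20676492 0.153167  ] [-9.00080411e+01  4.29075889e-03 -4.18939987e+01] 61.520886377610736 0.012820268845757843
[299.72254335 226.24277457] 173
[339.72560976 226.49390244] 164
```

move_arm(
  deltas=[
    [[0,0,0,-3.5],[0,0,0,-7],[0,0,0,-10.5],[0,0,0,-14],[0,0,0,-17.5]],
  ],
)

```text
time: 16.5
ee_pos: [0.5798, 0.2068, 0.1532]
tcp_rot: [-90.0, 0.0, -24.5]
wrist_force: [-0.1, 0.6, -4.4]
opening: 0.0128
```

move_arm(
  deltas=[
    [[0,0,0,-3.5],[0,0,0,-7],[0,0,0,-10.5],[0,0,0,-14],[0,0,0,-17.5]],
  ],
)

```text
time: 17.0
ee_pos: [0.5798, 0.2068, 0.1532]
tcp_rot: [-90.0, 0.0, -7.0]
wrist_force: [-0.8, -0.4, -5.1]
opening: 0.0127
```

move_arm(
  deltas=[
    [[0,0,0,-3.5],[0,0,0,-6.5],[0,0,0,-9.5],[0,0,0,-12],[0,0,0,-13.5]],
  ],
)

```text
time: 17.5
ee_pos: [0.5798, 0.2068, 0.1532]
tcp_rot: [-90.0, 0.0, 6.5]
wrist_force: [-1.4, 0.8, -4.3]
opening: 0.0128
```

move_arm(
  deltas=[
    [[0,0,0,-1],[0,0,0,-1.5],[0,0,0,-2],[0,0,0,-2],[0,0,0,-2]],
  ],
)

```text
time: 18.0
ee_pos: [0.5798, 0.2068, 0.1533]
tcp_rot: [-90.0, -0.0, 8.4]
wrist_force: [0.2, 0.9, -4.4]
opening: 0.0127
```

move_arm(
  deltas=[
    [[0,0,0,0],[0,0,0,0],[0,0,0,0],[0,0,0,0],[0,0,0,0]],
  ],
)

```text
time: 18.5
ee_pos: [0.5798, 0.2068, 0.1533]
tcp_rot: [-90.0, 0.0, 8.4]
wrist_force: [0.3, 0.1, -4.7]
opening: 0.0126
```

Run:
```python
from workcell import *
from h import *
o=get_obs();print(o['time'],o['ee_pos'],o['tcp_rot'],o['wrist_force'],o['torque'],o['opening'],np.abs(o['qd']).max())
c=camera('wrist')
for b in blobs(c,(3,150,60),(16,255,255),(260,180,380,330)): print(b[0],b[1])
a=cv2.resize(c['color'],None,fx=.62,fy=.62);s=camera('scene')['color'][120:368,250:540]
cv2.imwrite('pics/f.png',np.hstack([a,cv2.resize(s,None,fx=1,fy=1)]))
t=camera('top');np.savez('tf.npz',**t)
for b in blobs(t,(20,130,100),(35,255,255),(170,90,300,235)): print('yel',b[0],b[1])
```

```text
18.5 [0.57983138 0.20677245 0.15328584] [-9.00009927e+01  7.37895589e-04  8.44055888e+00] [ 0.34360434  0.14017665 -4.67879868] [-0.0093418  -0.01241566  0.06560328] 0.012564513472980867 0.08679136098637272
[299.2748538  226.20467836] 171
[339.75       226.36046512] 172
```

View pics/f.png

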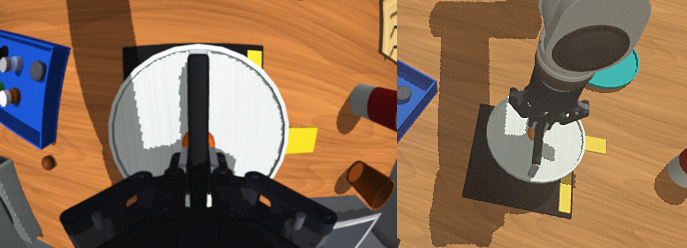

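The tab (left view 303,140) points to the striped side, the ball is centred under the bar, and everything is still. Handing in.

```bash
python3 -c "
from workcell import *
print(job_done());o=get_obs();print(o['time'],o['ee_pos'],o['opening'],o['wrist_force'])"
```

```text
the job is handed in; nothing more can be done
None
the job is handed in; nothing more can be done
```

I put the orange ball in the dish and it rolled to the middle. I then lifted the dish about 99 mm by its bar, turned it about 90° counter-clockwise, and handed the job in at 18.65 s with the dish still held. The hand-in reports no verdict, so success is not confirmed.

- **Dish:** it hung level, with about 4.7 N on the wrist, the bar gripped at 12.6 mm opening, and the arm motionless. The tab points to the striped side of the mat.
- **Ball:** it stayed symmetric about the bar. Its pixel position shifted less than 1 px from grip to finish.
- **Other things:** they looked undisturbed in the wrist views, but part of the crate was out of frame at the end.
- **Failed or skipped checks:** in the last top view my search for yellow returned nothing, probably because the arm blocked it. I read the tab's direction from the wrist and scene views and the tool's yaw (8.4°, against about 8.6° for the mat). I saw about 5.5 N at the wrist when the fingers closed on the ball, probably a light touch on the crate floor. I tried to read the state once more after handing in, and it was refused.

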